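# Find the enclosure with the transformer and register it in the test fixture

## Task

Of the three look-alike grey enclosures only one has its transformer inside: find it by its weight, lay it flat on the aluminium seat of the test fixture, and push it gently home so that its long side is flush with the long blue stop and its end touches the short red stop. Leave the two empty enclosures lying flat on the mat, without tipping any, and do not disturb the tin, the spool, the circuit board or the soldering station.

Things in the scene. Friction and masses are not known exactly. Their poses are not given: they have to be found in the camera images.
- box_a: one of three outwardly identical closed grey plastic enclosures with a white label on top, 76 (x) x 46 (y) x 40 mm high, flat on the mat at any yaw. Origin: centre of its underside, z up. Either empty (about 130 g) or the one with the transformer (about 410 g); which one changes every time and cannot be seen. Its inner part may rattle by 1 mm.
- box_b: one of three outwardly identical closed grey plastic enclosures with a white label on top, 76 (x) x 46 (y) x 40 mm high, flat on the mat at any yaw. Origin: centre of its underside, z up. Either empty (about 130 g) or the one with the transformer (about 410 g); which one changes every time and cannot be seen. Its inner part may rattle by 1 mm.
- box_c: one of three outwardly identical closed grey plastic enclosures with a white label on top, 76 (x) x 46 (y) x 40 mm high, flat on the mat at any yaw. Origin: centre of its underside, z up. Either empty (about 130 g) or the one with the transformer (about 410 g); which one changes every time and cannot be seen. Its inner part may rattle by 1 mm.
- fixture: test fixture fixed to the bench left or right of the enclosures: black base plate 160 (x) x 150 (y) x 12 mm with two upright stops forming an L, both 21 mm tall above the base: a long blue one along x on its +y side, a short red one along y at its +x end. Origin: centre of the base's underside, on the bench; z up.
- blue_stop (a point): middle of the long blue stop's inner face, level with the seat top. Axes as the fixture's. In the fixture frame the face lies at y = +59 mm and runs from x = -75 to +60; a 76 mm side of the enclosure goes flat against it.
- red_stop (a point): middle of the short red stop's inner face, level with the seat top. Axes as the fixture's. In the fixture frame the face lies at x = +60 mm and runs from y = -16 to +59; a 46 mm end goes against it. Fully home, an enclosure's origin is at x = +22, y = +36, z = +15 mm in the fixture frame.
- seat: bare aluminium seat plate 4 mm thick on the fixture's base, filling the space inside the stops (134 x 125 mm, fixture x -75 to +59, y -66 to +58); its top is 15 mm above the bench. Origin: same point as the fixture's origin. The loaded enclosure slides on it with about 3 to 6 N, and jerks up to 9 N as it starts or rubs along a stop: a stop is firmer than that.
- tin: bystander: round steel tip-cleaner tin with brass wool, 82 mm in diameter, 51 mm high, loose on the mat. Origin: centre of its underside.
- spool: bystander: red solder spool standing on its flange, 68 mm in diameter, 46 mm high, loose. Origin: centre of its underside.
- board: bystander: green circuit board on a black base, 74 (x) x 46 (y) mm, 30 mm high, loose. Origin: centre of its underside.
- station: bystander: white and black soldering station fixed to the bench on the side opposite to the fixture, 170 (x) x 120 (y) mm; the half towards -x is 40 mm high, the half towards +x 98 mm, with a yellow-handled iron across its top up to 131 mm. Origin: centre of its underside.

How it is judged (in metres and radians):
At the end, for the whole second after the job is handed in: The heavy enclosure rests flat and still on the seat (pressing on it with more than 2.5 N of weight), within 2.5 mm of fully home against the blue and the red stop and within 0.04 rad of square to them; the two empty ones lie flat and still on the mat (undersides less than 6 mm above it) (((x of box_a in the frame of fixture between 0.0195 and 0.0245 m and y of box_a in the frame of fixture between 0.0335 and 0.0385 m and angle between the x axis of box_a and the x axis of fixture, either way round below 0.04 rad and contact force between box_a and seat above 2.5 N and angle between box_a's own z axis and vertical below 0.05 rad and linear speed of box_a below 0.01 m/s and angle between each of box_b, box_c's own z axis and vertical below 0.08 rad and height (world z) of each of box_b, box_c below 0.006 m and linear speed of each of box_b, box_c below 0.02 m/s) or (x of box_b in the frame of fixture between 0.0195 and 0.0245 m and y of box_b in the frame of fixture between 0.0335 and 0.0385 m and angle between the x axis of box_b and the x axis of fixture, either way round below 0.04 rad and contact force between box_b and seat above 2.5 N and angle between box_b's own z axis and vertical below 0.05 rad and linear speed of box_b below 0.01 m/s and angle between each of box_a, box_c's own z axis and vertical below 0.08 rad and height (world z) of each of box_a, box_c below 0.006 m and linear speed of each of box_a, box_c below 0.02 m/s) or (x of box_c in the frame of fixture between 0.0195 and 0.0245 m and y of box_c in the frame of fixture between 0.0335 and 0.0385 m and angle between the x axis of box_c and the x axis of fixture, either way round below 0.04 rad and contact force between box_c and seat above 2.5 N and angle between box_c's own z axis and vertical below 0.05 rad and linear speed of box_c below 0.01 m/s and angle between each of box_a, box_b's own z axis and vertical below 0.08 rad and height (world z) of each of box_a, box_b below 0.006 m and linear speed of each of box_a, box_b below 0.02 m/s))); the robot touches nothing.
It fails at once if the tin, the spool or the circuit board is shifted by more than 15 mm (distance of any of tin, spool, board from where it was at the start of the episode above 0.015 m).
It fails at once if an enclosure is tipped by more than 35 degrees (angle between any of box_a, box_b, box_c's own z axis and vertical above 0.61 rad).
It fails at once if an enclosure is rammed against the fixture's stops with more than 50 N (contact force between any of box_a, box_b, box_c and fixture above 50 N).
It fails at once if an enclosure is dropped or slammed on the seat with more than 80 N (contact force between any of box_a, box_b, box_c and seat above 80 N).
It fails at once if the soldering station is struck with more than 15 N (contact force between station and anything else above 15 N).
It also fails if it takes over 72 s, if anything falls off the work surface, if the arm or the gripper's body presses on something with over 40 N, if the wrist force passes 120 N, or if a joint passes its speed limit or range.

## Robot

A 6-joint arm with a two-finger parallel gripper is mounted at the origin on the work surface. World frame = base frame: x ahead of the robot, y to its left, z up, the work surface at z = 0. Lengths are in mm, angles in rad, forces in N, time in s.
With the tool pointing down it reaches from about 275 to 750 mm from the base axis. Payload 10.2 kg.
Tool frame: the origin (TCP) lies midway between the tips of the shut fingers; the grasp point (between the pads) lies 19 mm behind it; z points along the fingers, y is the line along which they close (so a half turn about z gives the same grasp; the last joint's range is limited). The gripper opens to 85 mm and grips with 20 to 120 N. Pads are 22 mm wide; open, the fingers measure 114 mm over their backs; the gripper's body (76 mm by 85 mm) begins 54 mm behind the grasp point. The pads swing forward as they close: fully open they stand 13 mm farther back than shut.
Start: joints at [0.979, 0.313, 1.498, -0, 1.331, -0.223], TCP at [189.273, 489.701, 231.294] pointing down, gripper open.
Joint ranges: [-2.94, 2.94], [-0.97, 2.17], [0.19, 2.56], [-1.23, 4.37], [0.02, 3.11], [-2.88, 2.88]. Speed limits (rad/s): [2.39, 2.39, 3.01, 3.14, 3.14, 3.14].

## Interface

Orientations are given as a unit quaternion [w, x, y, z].
In Python, from rig import ctrl gives the robot as it stands.
- The arm moves only by the tool send_rows, never from a script. Its argument "targets" is a list of rows, each an object with "offset": the shift along the world's x, y, z in cm, a list of three; "spin": the turn about the world's z in rad. A call has 1 to 8 rows; each row is the pose to reach, as a shift and turn from the pose commanded when the call began; what a row does not reach only later rows make up. A row lasts 1/12 s, in which the tool goes at most 41.7 mm and 7.16 degrees, less where a joint would pass 70% of its speed; a pose out of reach is approached as far as the arm can. A call with a gripper value outside its range is refused whole. "grip" is the opening, from 0 (shut) to 1 (fully open), set as the call begins (left out, the last holds). The fingers move at their own pace and stop on an object; "squeeze" is the grip in N (left out, the last holds). Time passes only in rows, so rows that repeat a pose let the fingers close. It gives the time, the measured TCP pose, the force, the opening and the grip force at its end, in the units of the state.
- ctrl.sense(): the state, without advancing time (a new reading comes with each control period).
- ctrl.capture(name): name is "side" or "top"; returns (picture, depth): 400x640x3 uint8, red, green, blue; 400x640 float32, mm along the optical axis (not along the pixel's ray), 0 where there is no reading.
- ctrl.calibration(name): a dict with "fx", "fy", "cx", "cy" (pixels), "view" (4x4, takes a point from world to camera coordinates). Camera axes: x right, y down, z forward; pixel columns grow to the right and rows downward; lengths in mm; the calibration is good to about 2 mm. A picture is of the moment at which its call begins. calibration takes no time and is no camera call.
- ctrl.finish_job(): hands the job in; it is judged then, once.
Trained networks look in the newest picture that a camera, given by its name, has taken for a name from the list of things; names that differ only in an ending like _2 or _b are one class to them, and where a whole thing is asked for, a point or a joint stands for the part that bears it (a point fixed in the world has none). Each returns a list of dicts, best first, with "conf" (0 to 1); they miss things now and then, are a little off and sometimes report something else, mostly with a low value. They report only what shows in the picture. A call takes as long as a camera call.
- ctrl.search_frame(camera, query): "box" ([left, top, right, bottom] in pixels, round what is visible of it).
- ctrl.place_of(camera, query): "uv" ([column, row] in pixels: a listed point, or the origin of a listed thing).
The state is a dict: "time_s": time; "joints": joint angles; "dq": joint speeds; "tau": joint torques, N m; "eef_pos": TCP position; "ee_rot": TCP orientation; "force": force on the tool from outside, world axes, zero at the start; "wrist_torque": the same for the moment, N m; "grip_width": opening from 0.0 (shut) to 1.0 (fully open); "grip_force": force on a finger pad.
Only numpy, scipy, OpenCV 4.12 (cv2) and the standard library are available. Lean on these libraries where they do the work, as an engineer would, in place of code of your own. Each camera call takes 0.05 s, during which the arm holds its last target. There are 200 camera calls.

## Working session

There is one attempt and no reset: what is moved stays moved. The work goes in short steps, Python scripts to look and compute and a tool call to move; the robot and the scene stay as the last step left them, time stands still between calls to the robot, and variables do not carry over. Pictures are saved under pics/ and viewed, at most 10 in all, crops included, and the job is handed in when it is done.

Besides the shell and the picture viewer there is one more tool, called after "Emit:" in YAML: its name, and indented under it one key for each argument. send_rows: Moves the arm, as the interface text tells. Its arguments: {"type":"object","properties":{"targets":{"type":"array"},"grip":{"type":"number"},"squeeze":{"type":"number"}},"required":["targets"]}

```bash
mkdir -p pics; ls; cat > h.py <<'E'
import numpy as np, cv2
from rig import ctrl
def world(cam,depth):
    k=ctrl.calibration(cam); V=np.array(k["view"]); h,w=depth.shape
    u,v=np.meshgrid(np.arange(w),np.arange(h))
    P=np.stack([(u-k["cx"])/k["fx"]*depth,(v-k["cy"])/k["fy"]*depth,depth],-1)
    return (P-V[:3,3])@V[:3,:3]
E
python3 - <<'E'
from h import *
out=[]
for c in("top","side"):
    p,d=ctrl.capture(c); cv2.imwrite(f"pics/{c}0.png",p[:,:,::-1]); np.save(f"{c}0.npy",d); W=world(c,d)
    for q in("box_a","fixture","blue_stop","red_stop","tin","spool","board","station"):
        for r in ctrl.place_of(c,q)[:4]:
            u,v=map(int,np.round(r["uv"])); 
            print(c,q,round(r["conf"],2),u,v,W[min(max(v,0),399),min(max(u,0),639)].round() )
print(ctrl.sense())
E
```

```text
pics
top box_a 0.94 330 181 [605.   8.  42.]
top box_a 0.78 338 231 [460. -12.  39.]
top box_a 0.59 379 188 [ 582. -133.   44.]
top fixture 0.22 222 220 [498. 324.  27.]
top blue_stop 0.66 427 217 [ 497. -270.   34.]
top red_stop 0.56 439 192 [ 571. -313.   22.]
top tin 0.71 284 190 [579. 140.  53.]
top spool 0.87 375 232 [ 456. -117.   45.]
top spool 0.24 378 187 [ 586. -132.   36.]
top board 0.6 338 230 [463. -12.  39.]
top board 0.58 290 231 [463. 126.  27.]
top station 0.92 223 221 [493. 311.  66.]
side box_a 0.98 364 260 [ 578. -162.   40.]
side box_a 0.74 282 238 [439. -42.  34.]
side box_a 0.62 344 210 [597. -14.  35.]
side blue_stop 0.86 353 332 [ 502. -282.   16.]
side red_stop 0.73 395 343 [ 563. -326.   16.]
side red_stop 0.25 347 212 [602. -19.  31.]
side tin 0.76 318 184 [572.  95.  31.]
side tin 0.68 271 150 [495. 265.  38.]
side spool 0.74 303 274 [ 451. -153.   46.]
side board 0.63 275 194 [464. 113.  17.]
side station 0.95 270 150 [493. 269.  36.]
{'time_s': 0.9, 'joints': array([ 9.78611668e-01,  3.12908869e-01,  1.49770116e+00, -1.82810763e-05,
        1.33098857e+00, -2.23386602e-01]), 'dq': array([ 0.0011148 ,  0.00136703, -0.00133388,  0.00100064,  0.00131461,
        0.00043887]), 'tau': array([ 6.92706890e-04, -4.12163079e+01, -2.59896791e+01, -1.67858266e-04,
        3.41682880e-04, -4.20478841e-06]), 'eef_pos': array([189.27307165, 489.70255635, 231.28919606]), 'ee_rot': array([ 6.97098177e-06,  1.83353650e-01,  9.83047018e-01, -6.25248000e-06]), 'force': array([ 0.38776868, -0.06782981, -0.21913821]), 'wrist_torque': array([-0.00106469, -0.02054356,  0.00963888]), 'grip_force': 0.0, 'grip_width': 1.0028337897019737}
```

```bash
python3 - <<'E'
from h import *
d=np.load("top0.npy"); W=world("top",d); p=cv2.imread("pics/top0.png")
c=p[140:270,170:500]; cv2.imwrite("pics/topc.png",cv2.resize(c,None,fx=2.4,fy=2.4,interpolation=cv2.INTER_CUBIC))
# boxes: points with z 30..48, near estimates, rectangles
for n,(x,y) in dict(b1=(605,8),b2=(460,-12),b3=(582,-133),board=(463,126),spool=(456,-117),tin=(579,140)).items():
    m=(np.hypot(W[...,0]-x,W[...,1]-y)<65)&(W[...,2]>32)&(W[...,2]<60)
    if m.sum()<5: m=(np.hypot(W[...,0]-x,W[...,1]-y)<65)&(W[...,2]>18)
    n_,l,st,ce=cv2.connectedComponentsWithStats(m.astype(np.uint8)); i=1+st[1:,4].argmax(); m=l==i
    P=W[m]; r=cv2.minAreaRect(P[:,:2].astype(np.float32)); print(n,m.sum(),np.median(P[:,2]).round(1),np.round(r[0],1),np.round(r[1],1),round(r[2],1))
# stops
hsv=cv2.cvtColor(p,cv2.COLOR_BGR2HSV)
reg=W[...,1]<-200
for n,m in dict(blue=(abs(hsv[...,0].astype(int)-110)<15)&(hsv[...,1]>110)&reg, red=((hsv[...,0]<10)|(hsv[...,0]>170))&(hsv[...,1]>110)&reg).items():
    P=W[m&(W[...,2]>10)&(W[...,2]<60)]; r=cv2.minAreaRect(P[:,:2].astype(np.float32)); print(n,len(P),np.median(P[:,2]),r)
    print(np.percentile(P,[5,95],axis=0).round())
m=reg&(W[...,2]>5)&(W[...,2]<60)&(W[...,1]>-500); P=W[m]; print(cv2.minAreaRect(P[:,:2].astype(np.float32)))
E
```

```text
b1 425 39.7 [609.6  10.2] [46.  76.4] 44.8
b2 432 39.6 [461.6  -8.1] [76.3 46.8] 71.9
b3 423 39.9 [ 589.2 -131.6] [75.5 46.9] 88.0
board 234 21.5 [464. 127.] [72.7 45.8] 52.6
spool 443 45.7 [ 461.9 -125.4] [66.  65.5] 43.4
tin 533 45.0 [585.6 134.2] [72.7 73.9] 88.5
blue 96 32.609284210180746 ((503.2138366699219, -272.20623779296875), (7.25210428237915, 128.47950744628906), 85.80754852294922)
[[ 442. -277.   30.]
 [ 561. -266.   36.]]
red 139 31.88444262418972 ((612.110107421875, -506.6342468261719), (79.70243835449219, 446.9298095703125), 1.4976987838745117)
[[ 569. -711.   13.]
 [ 633. -288.   37.]]
((489.1255798339844, -350.091064453125), (299.48382568359375, 1007.4572143554688), 89.983642578125)
```

View pics/topc.png

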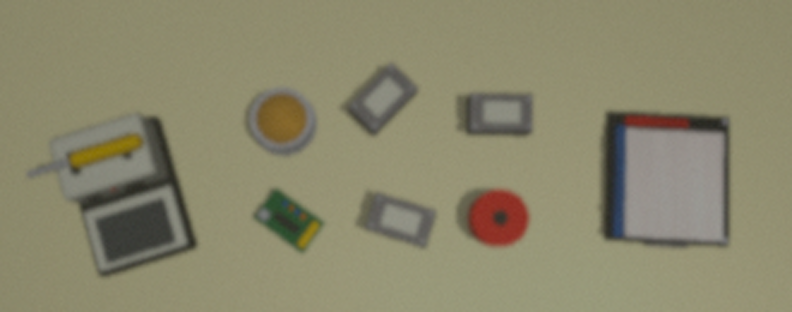

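View pics/side0.png

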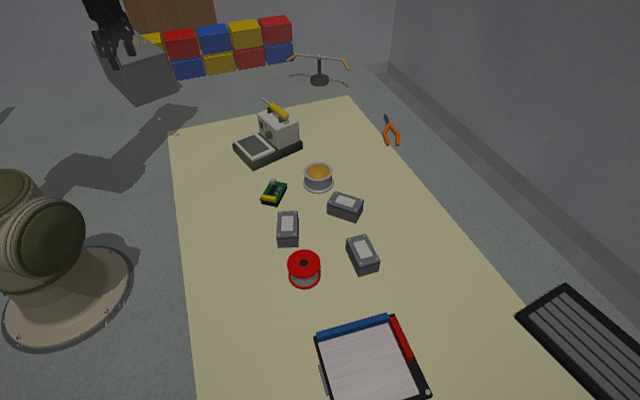

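The top view (crop) shows the three grey boxes at about (380,97), (397,218) and (500,112). The board is at (290,218), the tin at (281,117), the spool at (498,217), and the station is on the left. The fixture is on the right, with blue along x at (618,180) and red at its +x end. The side view agrees. I'll start with box 1 (610,10), whose short axis is at 44.8°.

Emit:
send_rows:
  targets:
    - {"offset": [21, -24, 0], "spin": -0.42}
    - {"offset": [21, -24, 0], "spin": -0.42}
    - {"offset": [21, -24, 0], "spin": -0.42}
    - {"offset": [21, -24, 0], "spin": -0.42}
    - {"offset": [21, -24, 0], "spin": -0.42}
    - {"offset": [21, -24, 0], "spin": -0.42}
    - {"offset": [21, -24, 0], "spin": -0.42}
    - {"offset": [21, -24, 0], "spin": -0.42}
  grip: 1
  squeeze: 35

```text
time_s: 1.57
eef_pos: [401.1, 247.0, 231.5]
ee_rot: [0.0, 0.385, 0.923, 0.0]
force: [0.3, 1.4, 0.3]
grip_width: 0.999
grip_force: 0.0
```

Emit:
send_rows:
  targets:
    - {"offset": [21, -24, -5], "spin": 0}
    - {"offset": [21, -24, -5], "spin": 0}
    - {"offset": [21, -24, -5], "spin": 0}
    - {"offset": [21, -24, -5], "spin": 0}
    - {"offset": [21, -24, -5], "spin": 0}
    - {"offset": [21, -24, -5], "spin": 0}
    - {"offset": [21, -24, -5], "spin": 0}
    - {"offset": [21, -24, -5], "spin": 0}

```text
time_s: 2.23
eef_pos: [610.6, 6.9, 180.4]
ee_rot: [-0.0, 0.385, 0.923, -0.0]
force: [0.1, 0.0, 0.2]
grip_width: 1.0
grip_force: 0.0
```

```bash
python3 - <<'E'
from h import *
s=ctrl.sense(); print(s["eef_pos"],s["ee_rot"],s["time_s"],s["force"])
d=np.load("top0.npy"); W=world("top",d)
R=(W[...,0]>380)&(W[...,0]<620)&(W[...,1]<-220)&(W[...,1]>-460)
for n,lo,hi in(("base",6,50),("seat",13.,18),("stops",26,50)):
    P=W[R&(W[...,2]>lo)&(W[...,2]<hi)]; print(n,len(P),np.median(P[:,2]).round(1),cv2.minAreaRect(P[:,:2].astype(np.float32)))
M=R&(W[...,2]>26)
P=W[M&(W[...,0]<550)]
f=cv2.fitLine(P[:,:2].astype(np.float32),cv2.DIST_HUBER,0,.01,.01).ravel(); print("blue top",f, np.degrees(np.arctan(f[1]/f[0])))
P=W[M&(W[...,1]<-290)]
f=cv2.fitLine(P[:,:2].astype(np.float32),cv2.DIST_HUBER,0,.01,.01).ravel(); print("red top",f,np.degrees(np.arctan(f[0]/f[1])))
E
```

```text
[610.641923     6.87872505 180.44608867] [-1.05828718e-04  3.84965212e-01  9.22931062e-01 -1.72978763e-04] 2.2333 [0.1140364  0.00327078 0.15776857]
base 2803 14.7 ((503.44677734375, -339.5342102050781), (225.55120849609375, 219.6045684814453), 83.4566879272461)
seat 1565 15.1 ((505.5821533203125, -338.3300476074219), (148.24627685546875, 163.19699096679688), 86.5155029296875)
stops 330 32.6 ((525.1246337890625, -286.74700927734375), (73.17675018310547, 166.6149139404297), 56.6783447265625)
blue top [ 9.9694777e-01 -7.8071617e-02  4.9502695e+02 -2.7264130e+02] -4.4777303
red top [ 7.3321246e-02  9.9730837e-01  5.7472864e+02 -3.2523395e+02] 4.204771
```

Emit:
send_rows:
  targets:
    - {"offset": [0, 0.05, -4], "spin": 0}
    - {"offset": [0, 0.05, -8], "spin": 0}
    - {"offset": [0, 0.05, -12], "spin": 0}
    - {"offset": [0, 0.05, -14.5], "spin": 0}
    - {"offset": [0, 0.05, -16.2], "spin": 0}
    - {"offset": [0, 0.05, -17.2], "spin": 0}
    - {"offset": [0, 0.05, -17.2], "spin": 0}

```text
time_s: 2.82
eef_pos: [608.3, 10.3, 7.4]
ee_rot: [-0.002, 0.384, 0.923, -0.0]
force: [0.0, 0.2, 0.7]
grip_width: 1.002
grip_force: 0.0
```

Emit:
send_rows:
  targets:
    - {"offset": [0, 0, 0], "spin": 0}
    - {"offset": [0, 0, 0], "spin": 0}
    - {"offset": [0, 0, 0], "spin": 0}
    - {"offset": [0, 0, 0], "spin": 0}
    - {"offset": [0, 0, 0], "spin": 0}
    - {"offset": [0, 0, 0], "spin": 0}
  grip: 0

```text
time_s: 3.32
eef_pos: [610.0, 10.1, 10.8]
ee_rot: [0.001, 0.384, 0.923, 0.0]
force: [-0.9, -1.0, 6.8]
grip_width: 0.533
grip_force: 37.3
```

Emit:
send_rows:
  targets:
    - {"offset": [0, 0, 0.5], "spin": 0}
    - {"offset": [0, 0, 1.2], "spin": 0}
    - {"offset": [0, 0, 2], "spin": 0}
    - {"offset": [0, 0, 2], "spin": 0}
    - {"offset": [0, 0, 2], "spin": 0}
    - {"offset": [0, 0, 2], "spin": 0}
    - {"offset": [0, 0, 2], "spin": 0}
    - {"offset": [0, 0, 2], "spin": 0}

```text
time_s: 3.98
eef_pos: [609.1, 10.2, 28.9]
ee_rot: [-0.0, 0.384, 0.923, -0.0]
force: [0.2, 0.6, -1.2]
grip_width: 0.533
grip_force: 36.4
```

Box 1 weighs 1.2 N, so it is empty. I'll put it back down.

Emit:
send_rows:
  targets:
    - {"offset": [0, 0, -0.8], "spin": 0}
    - {"offset": [0, 0, -1.5], "spin": 0}
    - {"offset": [0, 0, -1.8], "spin": 0}
    - {"offset": [0, 0, -1.9], "spin": 0}
    - {"offset": [0, 0, -1.9], "spin": 0}

```text
time_s: 4.4
eef_pos: [608.9, 10.3, 10.7]
ee_rot: [-0.001, 0.384, 0.923, -0.0]
force: [-6.1, 0.2, 10.3]
grip_width: 0.53
grip_force: 37.7
```

Emit:
send_rows:
  targets:
    - {"offset": [0, 0, 0], "spin": 0}
    - {"offset": [0, 0, 0], "spin": 0}
    - {"offset": [0, 0, 0], "spin": 0}
    - {"offset": [0, 0, 0], "spin": 0}
    - {"offset": [0, 0, 0], "spin": 0}
  grip: 1

```text
time_s: 4.82
eef_pos: [609.2, 10.2, 10.0]
ee_rot: [-0.0, 0.384, 0.923, -0.0]
force: [-0.1, 0.6, 0.1]
grip_width: 1.002
grip_force: 0.0
```

Emit:
send_rows:
  targets:
    - {"offset": [0, 0, 2.5], "spin": 0}
    - {"offset": [0, 0, 5.5], "spin": 0}
    - {"offset": [0, 0, 9], "spin": 0}
    - {"offset": [0, 0, 9], "spin": 0}

```text
time_s: 5.15
eef_pos: [612.2, 9.8, 107.0]
ee_rot: [0.005, 0.384, 0.923, 0.001]
force: [0.9, 0.1, 1.0]
grip_width: 1.003
grip_force: 0.0
```

Emit:
send_rows:
  targets:
    - {"offset": [-14.76, -1.83, 0], "spin": -1.098}
    - {"offset": [-14.76, -1.83, 0], "spin": -1.098}
    - {"offset": [-14.76, -1.83, 0], "spin": -1.098}
    - {"offset": [-14.76, -1.83, 0], "spin": -1.098}
    - {"offset": [-14.76, -1.83, 0], "spin": -1.098}
    - {"offset": [-14.76, -1.83, 0], "spin": -1.098}
    - {"offset": [-14.76, -1.83, 0], "spin": -1.098}
    - {"offset": [-14.76, -1.83, 0], "spin": -1.098}

```text
time_s: 5.82
eef_pos: [461.7, -8.2, 100.4]
ee_rot: [0.0, 0.782, 0.623, 0.0]
force: [0.3, 0.3, -0.1]
grip_width: 0.999
grip_force: 0.0
```

Emit:
send_rows:
  targets:
    - {"offset": [0, 0, 0], "spin": -0.1}
    - {"offset": [0, 0, 0], "spin": -0.1}
    - {"offset": [0, 0, 0], "spin": -0.1}

```text
time_s: 6.07
eef_pos: [461.7, -8.1, 100.2]
ee_rot: [0.0, 0.809, 0.587, 0.0]
force: [-0.2, 0.8, -0.2]
grip_width: 1.0
grip_force: 0.0
```

Emit:
send_rows:
  targets:
    - {"offset": [0, 0, -4], "spin": 0}
    - {"offset": [0, 0, -6.8], "spin": 0}
    - {"offset": [0, 0, -8.3], "spin": 0}
    - {"offset": [0, 0, -9], "spin": 0}
    - {"offset": [0, 0, -9], "spin": 0}

```text
time_s: 6.48
eef_pos: [461.1, -8.0, 9.3]
ee_rot: [-0.001, 0.81, 0.587, -0.001]
force: [-0.3, -0.7, 0.3]
grip_width: 1.001
grip_force: 0.0
```

Emit:
send_rows:
  targets:
    - {"offset": [0, 0, 0], "spin": 0}
    - {"offset": [0, 0, 0], "spin": 0}
    - {"offset": [0, 0, 0], "spin": 0}
    - {"offset": [0, 0, 0], "spin": 0}
    - {"offset": [0, 0, 0], "spin": 0}
    - {"offset": [0, 0, 0], "spin": 0}
  grip: 0

```text
time_s: 6.98
eef_pos: [462.1, -8.1, 11.3]
ee_rot: [0.001, 0.81, 0.586, 0.0]
force: [-1.7, 0.7, 5.7]
grip_width: 0.533
grip_force: 36.6
```

Emit:
send_rows:
  targets:
    - {"offset": [0, 0, 0.5], "spin": 0}
    - {"offset": [0, 0, 1.2], "spin": 0}
    - {"offset": [0, 0, 2], "spin": 0}
    - {"offset": [0, 0, 2], "spin": 0}
    - {"offset": [0, 0, 2], "spin": 0}
    - {"offset": [0, 0, 2], "spin": 0}
    - {"offset": [0, 0, 2], "spin": 0}
    - {"offset": [0, 0, 2], "spin": 0}

```text
time_s: 7.65
eef_pos: [461.5, -8.1, 30.0]
ee_rot: [-0.0, 0.81, 0.586, -0.0]
force: [-0.8, -0.6, -3.9]
grip_width: 0.534
grip_force: 37.4
```

Box 2 weighs 3.9 N, so it holds the transformer. I'll lift it and refine the fixture pose.

Emit:
send_rows:
  targets:
    - {"offset": [0, 0, 2], "spin": 0}
    - {"offset": [0, 0, 4], "spin": 0}
    - {"offset": [0, 0, 6], "spin": 0}
    - {"offset": [0, 0, 8], "spin": 0}
    - {"offset": [0, 0, 9], "spin": 0}
    - {"offset": [0, 0, 9], "spin": 0}
    - {"offset": [0, 0, 9], "spin": 0}
    - {"offset": [0, 0, 9], "spin": 0}

```text
time_s: 8.32
eef_pos: [461.1, -7.9, 119.2]
ee_rot: [-0.001, 0.81, 0.586, -0.001]
force: [-0.3, -0.2, -4.3]
grip_width: 0.531
grip_force: 38.5
```

```bash
cat > fit.py <<'E'
from h import *
# fixture pose fit: project stop corners/edges by silhouette of colour masks in both cameras
from scipy.optimize import minimize
def proj(cam,P):
    k=ctrl.calibration(cam); V=np.array(k["view"]); C=P@V[:3,:3].T+V[:3,3]
    return np.stack([C[:,0]/C[:,2]*k["fx"]+k["cx"],C[:,1]/C[:,2]*k["fy"]+k["cy"]],-1)
def box(x0,x1,y0,y1,z0,z1): return np.array([(x,y,z) for x in(x0,x1) for y in(y0,y1) for z in(z0,z1)],float)
K={c:ctrl.calibration(c) for c in("top","side")}
def seatpoly(c,q):
    x,y,t=q; R=np.array([[np.cos(t),-np.sin(t)],[np.sin(t),np.cos(t)]])
    P=np.array([(-75,-66),(59,-66),(59,58),(-75,58)],float)@R.T+[x,y]
    return proj(c,np.c_[P,np.full(4,15.)])
def seatmask(c):
    p=cv2.imread(f"pics/{c}0.png"); hsv=cv2.cvtColor(p,cv2.COLOR_BGR2HSV)
    c0=seatpoly(c,(505,-338,-.075)).mean(0).astype(int)
    m=((hsv[...,1]<45)&(hsv[...,2]>110)).astype(np.uint8)
    n,l=cv2.connectedComponents(m); return (l==l[c0[1],c0[0]]).astype(np.uint8),p,c0
if __name__=="__main__":
    for c in("top","side"):
        m,p,c0=seatmask(c); print(c,m.sum(),cv2.contourArea(seatpoly(c,(505,-338,-.075)).astype(np.float32)))
        ys,xs=np.nonzero(m); print(xs.min(),xs.max(),ys.min(),ys.max())
        def cost(q):
            S=8; o=np.zeros((400*1,640*1),np.uint8)
            cv2.fillPoly(o,[np.round(seatpoly(c,q)*256).astype(np.int32)],255,cv2.LINE_AA,8)
            return np.abs(o/255.-m).sum()
        best=min((minimize(cost,[505+a,-338+b,-.075],method="Nelder-Mead",options=dict(initial_simplex=[[505+a,-338+b,-.075],[511+a,-338+b,-.075],[505+a,-332+b,-.075],[505+a,-338+b,-.02]])) for a in(-4,4) for b in(-4,4)),key=lambda r:r.fun)
        print(c,best.x,best.fun)
        for n,P in(("blue",[(-75,59,33),(60,59,33)]),("red",[(60,-16,33),(60,59,33)])):
            x,y,t=best.x; P=np.array(P,float); Q=P.copy(); Q[:,0]=x+P[:,0]*np.cos(t)-P[:,1]*np.sin(t); Q[:,1]=y+P[:,0]*np.sin(t)+P[:,1]*np.cos(t)
            a=proj(c,Q); cv2.polylines(p,[np.round(a*16).astype(np.int32)],False,(0,255,0),1,cv2.LINE_AA,4)
        cv2.polylines(p,[np.round(seatpoly(c,best.x)*16).astype(np.int32)],True,(255,0,255),1,cv2.LINE_AA,4)
        u,v=c0; im=cv2.resize(p[max(0,v-70):v+70,u-80:u+80],None,fx=2.5,fy=2.5,interpolation=cv2.INTER_CUBIC); cv2.imwrite(f"pics/fit_{c}.png",im)
    a,b=[cv2.imread(f"pics/fit_{c}.png") for c in("top","side")]; h=max(a.shape[0],b.shape[0])
    pad=lambda i:cv2.copyMakeBorder(i,0,h-i.shape[0],0,0,cv2.BORDER_CONSTANT)
    cv2.imwrite("pics/fit.png",np.hstack([pad(a),pad(b)]))
E
python3 fit.py
```

```text
top 1875 1920.1725810247008
430 473 193 241
top [ 5.06917169e+02 -3.42694663e+02 -6.20820061e-02] 158.10196078431375
side 5477 6044.546861200593
318 418 323 399
side [ 5.06095625e+02 -3.41239605e+02 -6.51054882e-02] 121.05882352941177
```

View pics/fit.png

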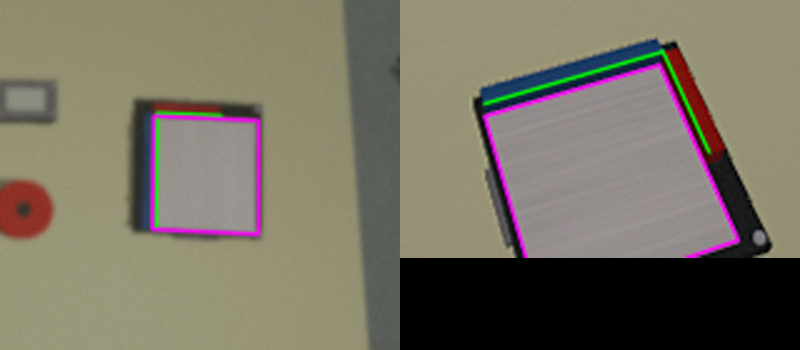

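The fit overlays sit well on the seat in both views: fixture at (506.5, -342), yaw -0.0635. Home is therefore (530.7, -307.5). I'll place at fixture (10, 10), which is world (517, -333), with spin -1.318.

Emit:
send_rows:
  targets:
    - {"offset": [0.7, -4, 0], "spin": -0.12}
    - {"offset": [1.4, -8, 0], "spin": -0.24}
    - {"offset": [2.1, -12, 0], "spin": -0.36}
    - {"offset": [2.8, -16, 0], "spin": -0.48}
    - {"offset": [3.4, -20, 0], "spin": -0.6}
    - {"offset": [4.1, -24, 0], "spin": -0.72}
    - {"offset": [4.8, -28, 0], "spin": -0.84}
    - {"offset": [5.55, -32.46, 0], "spin": -0.96}

```text
time_s: 8.98
eef_pos: [516.1, -330.8, 118.6]
ee_rot: [-0.001, 0.99, 0.143, -0.001]
force: [1.0, -0.3, -2.6]
grip_width: 0.533
grip_force: 38.8
```

Emit:
send_rows:
  targets:
    - {"offset": [0, 0, -1], "spin": -0.12}
    - {"offset": [0, 0, -2], "spin": -0.24}
    - {"offset": [0, 0, -4], "spin": -0.358}
    - {"offset": [0, 0, -5.5], "spin": -0.358}
    - {"offset": [0, 0, -6], "spin": -0.358}
    - {"offset": [0, 0, -6], "spin": -0.358}
    - {"offset": [0, 0, -6], "spin": -0.358}

```text
time_s: 9.57
eef_pos: [516.6, -329.2, 60.2]
ee_rot: [-0.0, 0.999, -0.032, -0.0]
force: [0.1, 0.8, -3.7]
grip_width: 0.535
grip_force: 39.8
```

```bash
python3 - <<'E'
from h import *
s=ctrl.sense(); print(s["eef_pos"],s["ee_rot"],s["force"])
ims=[]
for c in("top","side"):
    p,d=ctrl.capture(c); u,v=(450,220) if c=="top" else (365,320)
    r=60 if c=="top" else 80
    ims.append(cv2.resize(p[v-r:v+r,u-r:u+r,::-1],(400,400),interpolation=cv2.INTER_CUBIC))
cv2.imwrite("pics/over.png",np.hstack(ims))
E
```

```text
[ 516.61965003 -329.20266675   60.18982922] [-1.34575271e-04  9.99479211e-01 -3.22685997e-02 -1.64235790e-04] [ 0.13172936  0.79229517 -3.66775461]
```

View pics/over.png

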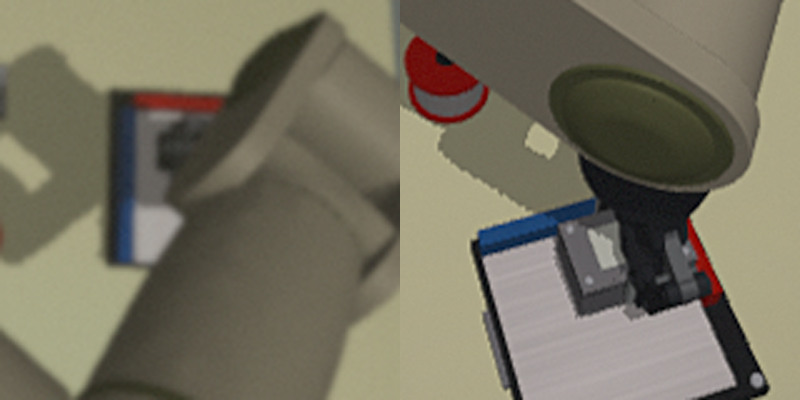

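The side view shows the box held level over the seat, square to the stops, with its -x half visible at (590,260). Clearances look good, so I'll lower it.

Emit:
send_rows:
  targets:
    - {"offset": [0, 0, -0.8], "spin": 0}
    - {"offset": [0, 0, -1.6], "spin": 0}
    - {"offset": [0, 0, -2.3], "spin": 0}
    - {"offset": [0, 0, -2.8], "spin": 0}
    - {"offset": [0, 0, -3.0], "spin": 0}
    - {"offset": [0, 0, -3.1], "spin": 0}
    - {"offset": [0, 0, -3.2], "spin": 0}
    - {"offset": [0, 0, -3.2], "spin": 0}

```text
time_s: 10.33
eef_pos: [516.7, -329.3, 28.4]
ee_rot: [0.0, 0.999, -0.033, 0.0]
force: [0.1, 0.7, -4.0]
grip_width: 0.531
grip_force: 40.0
```

Emit:
send_rows:
  targets:
    - {"offset": [0, 0, -0.05], "spin": 0}
    - {"offset": [0, 0, -0.1], "spin": 0}
    - {"offset": [0, 0, -0.15], "spin": 0}
    - {"offset": [0, 0, -0.2], "spin": 0}
    - {"offset": [0, 0, -0.2], "spin": 0}

```text
time_s: 10.75
eef_pos: [516.6, -329.3, 26.5]
ee_rot: [0.0, 0.999, -0.033, 0.0]
force: [-0.6, 0.1, -3.3]
grip_width: 0.535
grip_force: 40.4
```

Emit:
send_rows:
  targets:
    - {"offset": [0, 0, -0.05], "spin": 0}
    - {"offset": [0, 0, -0.1], "spin": 0}
    - {"offset": [0, 0, -0.15], "spin": 0}
    - {"offset": [0, 0, -0.15], "spin": 0}

```text
time_s: 11.08
eef_pos: [516.7, -329.2, 26.4]
ee_rot: [0.0, 0.999, -0.032, 0.0]
force: [-3.6, 4.4, 11.3]
grip_width: 0.529
grip_force: 41.8
```

Emit:
send_rows:
  targets:
    - {"offset": [0, 0, 0], "spin": 0}
    - {"offset": [0, 0, 0], "spin": 0}
    - {"offset": [0, 0, 0], "spin": 0}
    - {"offset": [0, 0, 0], "spin": 0}
  grip: 0.6

```text
time_s: 11.42
eef_pos: [516.6, -329.3, 24.7]
ee_rot: [0.0, 0.999, -0.033, 0.0]
force: [0.1, 0.4, 0.4]
grip_width: 0.598
grip_force: 0.0
```

Emit:
send_rows:
  targets:
    - {"offset": [0, 0, 1], "spin": 0}
    - {"offset": [0, 0, 3], "spin": 0}
    - {"offset": [0, 0, 5], "spin": 0}
    - {"offset": [0, 0, 7], "spin": 0}
    - {"offset": [0, 0, 7], "spin": 0}

```text
time_s: 11.83
eef_pos: [518.1, -330.5, 99.6]
ee_rot: [0.002, 0.999, -0.033, 0.003]
force: [0.3, -0.0, -0.5]
grip_width: 0.599
grip_force: 0.0
```

Emit:
send_rows:
  targets:
    - {"offset": [-0.29, -3, 0], "spin": 0}
    - {"offset": [-0.29, -4.6, 0], "spin": 0}
    - {"offset": [-0.29, -4.6, 0], "spin": 0}
    - {"offset": [-0.29, -4.6, -2], "spin": 0}
    - {"offset": [-0.29, -4.6, -4.5], "spin": 0}
    - {"offset": [-0.29, -4.6, -6.5], "spin": 0}
    - {"offset": [-0.29, -4.6, -7.2], "spin": 0}
    - {"offset": [-0.29, -4.6, -7.2], "spin": 0}
  grip: 0

```text
time_s: 12.5
eef_pos: [513.1, -374.0, 21.2]
ee_rot: [-0.001, 0.999, -0.032, -0.001]
force: [-0.3, -0.5, -0.3]
grip_width: 0.002
grip_force: 0.0
```

Emit:
send_rows:
  targets:
    - {"offset": [0.02, 0.3, 0], "spin": 0}
    - {"offset": [0.04, 0.6, 0], "spin": 0}
    - {"offset": [0.05, 0.8, 0], "spin": 0}
    - {"offset": [0.06, 1.0, 0], "spin": 0}
    - {"offset": [0.08, 1.2, 0], "spin": 0}
    - {"offset": [0.09, 1.4, 0], "spin": 0}
    - {"offset": [0.1, 1.6, 0], "spin": 0}
    - {"offset": [0.11, 1.8, 0], "spin": 0}

```text
time_s: 13.17
eef_pos: [515.0, -357.4, 23.2]
ee_rot: [0.0, 0.999, -0.033, 0.0]
force: [-0.5, -3.2, 1.9]
grip_width: -0.003
grip_force: 1.9
```

Emit:
send_rows:
  targets:
    - {"offset": [0.01, 0.2, 0], "spin": 0}
    - {"offset": [0.02, 0.4, 0], "spin": 0}
    - {"offset": [0.04, 0.6, 0], "spin": 0}
    - {"offset": [0.05, 0.8, 0], "spin": 0}
    - {"offset": [0.06, 1.0, 0], "spin": 0}
    - {"offset": [0.08, 1.2, 0], "spin": 0}
    - {"offset": [0.09, 1.4, 0], "spin": 0}
    - {"offset": [0.09, 1.4, 0], "spin": 0}

```text
time_s: 13.83
eef_pos: [515.7, -342.6, 22.7]
ee_rot: [-0.0, 0.999, -0.032, -0.0]
force: [0.4, -2.9, 0.6]
grip_width: -0.0
grip_force: 0.9
```

```bash
cat > bx.py <<'E'
from fit import *
# box pose from side camera depth: top face points
def look(name):
    p,d=ctrl.capture("side"); W=world("side",d); t=-.0635
    F=np.stack([(W[...,0]-506.5)*np.cos(t)+(W[...,1]+342)*np.sin(t),-(W[...,0]-506.5)*np.sin(t)+(W[...,1]+342)*np.cos(t)],-1)
    m=(W[...,2]>50)&(W[...,2]<58)&(abs(F[...,0])<75)&(abs(F[...,1])<75)
    n,l,st,_=cv2.connectedComponentsWithStats(m.astype(np.uint8))
    if n>1:
        P=F[l==1+st[1:,4].argmax()]; print(len(P),np.percentile(P,[1,99],axis=0).round(1),cv2.minAreaRect(P.astype(np.float32)))
    cv2.imwrite(f"pics/{name}.png",cv2.resize(p[240:400,280:480,::-1],None,fx=3,fy=3,interpolation=cv2.INTER_CUBIC))
    return p
if __name__=="__main__":
    import sys; look(sys.argv[1]); s=ctrl.sense(); print(s["eef_pos"],s["force"])
E
python3 bx.py push1
```

```text
439 [[-31.   12.2]
 [ -2.9  57.4]] ((-16.653045654296875, 35.1795654296875), (29.792695999145508, 47.10648727416992), 2.184671401977539)
[ 515.61860129 -342.58587491   22.52922159] [ 0.64723333 -1.4743265   1.47966207]
```

View pics/push1.png

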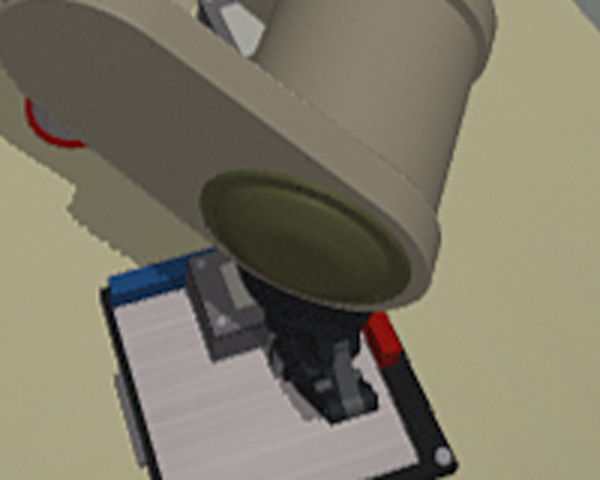

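The picture shows the box square, with its -x end at (230,340) and close against the blue stop. By depth its centre is at fixture (7, 35). I'll push slowly until the stop resists.

Emit:
send_rows:
  targets:
    - {"offset": [0.0, 0.05, 0], "spin": 0}
    - {"offset": [0.01, 0.1, 0], "spin": 0}
    - {"offset": [0.01, 0.15, 0], "spin": 0}
    - {"offset": [0.01, 0.2, 0], "spin": 0}

```text
time_s: 14.22
eef_pos: [515.4, -342.0, 22.8]
ee_rot: [0.001, 0.999, -0.033, -0.0]
force: [-3.9, -9.3, 1.6]
grip_width: 0.005
grip_force: 4.2
```

Emit:
send_rows:
  targets:
    - {"offset": [0.0, 0.05, 0], "spin": 0}
    - {"offset": [0.01, 0.1, 0], "spin": 0}
    - {"offset": [0.01, 0.15, 0], "spin": 0}

```text
time_s: 14.47
eef_pos: [515.5, -341.7, 23.3]
ee_rot: [0.002, 0.999, -0.033, 0.0]
force: [-4.8, -12.4, 3.8]
grip_width: 0.002
grip_force: 6.6
```

The box is against the blue stop. Now I'll go around to the -x end, staying low.

Emit:
send_rows:
  targets:
    - {"offset": [0, -0.6, 0], "spin": 0}
    - {"offset": [0, -1.4, 0], "spin": 0}
    - {"offset": [-2, -1.2, 0], "spin": 0}
    - {"offset": [-5, -0.9, 0], "spin": 0}
    - {"offset": [-6.5, -0.8, 0], "spin": 0}
    - {"offset": [-6.5, -0.8, 0], "spin": 0}
    - {"offset": [-6.4, 1, 0], "spin": 0}
    - {"offset": [-6.2, 3.4, 0], "spin": 0}

```text
time_s: 15.13
eef_pos: [454.1, -306.6, 22.7]
ee_rot: [0.0, 0.999, -0.034, 0.0]
force: [-0.0, 0.2, -1.3]
grip_width: -0.003
grip_force: 0.0
```

Emit:
send_rows:
  targets:
    - {"offset": [0, 0, 0], "spin": 0}
    - {"offset": [0, 0, 0], "spin": 0}
    - {"offset": [0, 0, 0], "spin": 0}

```text
time_s: 15.38
eef_pos: [454.4, -306.2, 22.8]
ee_rot: [0.0, 0.999, -0.032, 0.0]
force: [0.1, -0.1, 0.1]
grip_width: -0.005
grip_force: 0.0
```

Emit:
send_rows:
  targets:
    - {"offset": [0.4, -0.03, 0], "spin": 0}
    - {"offset": [0.8, -0.05, 0], "spin": 0}
    - {"offset": [1.0, -0.06, 0], "spin": 0}
    - {"offset": [1.2, -0.08, 0], "spin": 0}
    - {"offset": [1.4, -0.09, 0], "spin": 0}
    - {"offset": [1.6, -0.1, 0], "spin": 0}
    - {"offset": [1.8, -0.11, 0], "spin": 0}
    - {"offset": [2.0, -0.13, 0], "spin": 0}

```text
time_s: 16.05
eef_pos: [473.8, -307.0, 22.7]
ee_rot: [-0.0, 0.999, -0.033, -0.0]
force: [-2.5, 0.4, 0.2]
grip_width: 0.0
grip_force: 1.3
```

Emit:
send_rows:
  targets:
    - {"offset": [0.1, 0, 0], "spin": 0}
    - {"offset": [0.2, -0.01, 0], "spin": 0}
    - {"offset": [0.3, -0.02, 0], "spin": 0}
    - {"offset": [0.4, -0.03, 0], "spin": 0}

```text
time_s: 16.38
eef_pos: [477.9, -307.2, 22.7]
ee_rot: [-0.0, 0.999, -0.033, -0.0]
force: [-2.2, -1.2, -0.7]
grip_width: 0.001
grip_force: 1.1
```

Emit:
send_rows:
  targets:
    - {"offset": [0.07, 0, 0], "spin": 0}
    - {"offset": [0.14, -0.01, 0], "spin": 0}
    - {"offset": [0.2, -0.01, 0], "spin": 0}
    - {"offset": [0.25, -0.02, 0], "spin": 0}
    - {"offset": [0.3, -0.02, 0], "spin": 0}

```text
time_s: 16.8
eef_pos: [480.9, -307.4, 22.7]
ee_rot: [-0.0, 0.999, -0.033, -0.0]
force: [-1.3, -0.7, -0.4]
grip_width: 0.001
grip_force: 0.9
```

Emit:
send_rows:
  targets:
    - {"offset": [0.05, 0, 0], "spin": 0}
    - {"offset": [0.1, 0, 0], "spin": 0}
    - {"offset": [0.15, 0, 0], "spin": 0}

```text
time_s: 17.05
eef_pos: [481.6, -307.5, 22.7]
ee_rot: [-0.0, 0.999, -0.032, -0.001]
force: [-10.1, -1.3, 4.2]
grip_width: 0.002
grip_force: 5.1
```

Emit:
send_rows:
  targets:
    - {"offset": [0.05, 0, 0], "spin": 0}
    - {"offset": [0.1, 0, 0], "spin": 0}
    - {"offset": [0.1, 0, 0], "spin": 0}

```text
time_s: 17.3
eef_pos: [481.6, -307.4, 22.8]
ee_rot: [-0.001, 0.999, -0.032, -0.002]
force: [-14.1, -1.1, 5.8]
grip_width: -0.001
grip_force: 7.2
```

It is firm against the red stop. I'll back off and look.

Emit:
send_rows:
  targets:
    - {"offset": [-1, 0, 0], "spin": 0}
    - {"offset": [-3, 0, 0], "spin": 0}
    - {"offset": [-4, 0, 3], "spin": 0}
    - {"offset": [-4, 0, 7], "spin": 0}
    - {"offset": [-4, 0, 11], "spin": 0}
    - {"offset": [-4, 4, 14], "spin": 0}
    - {"offset": [-5, 8, 16], "spin": 0}
    - {"offset": [-6, 12, 17], "spin": 0}

```text
time_s: 17.97
eef_pos: [426.9, -198.8, 191.6]
ee_rot: [0.001, 0.999, -0.033, 0.002]
force: [1.1, -0.1, 0.0]
grip_width: 0.0
grip_force: 0.0
```

Emit:
send_rows:
  targets:
    - {"offset": [-2, 4, 0], "spin": 0}
    - {"offset": [-4, 8, 0], "spin": 0}
    - {"offset": [-5, 12, 0], "spin": 0}
    - {"offset": [-6, 16, 0], "spin": 0}
    - {"offset": [-6, 16, 0], "spin": 0}
    - {"offset": [-6, 16, 0], "spin": 0}

```text
time_s: 18.47
eef_pos: [366.2, -37.6, 189.7]
ee_rot: [0.0, 1.0, -0.031, 0.001]
force: [0.0, -1.2, 0.8]
grip_width: 0.001
grip_force: 0.0
```

```bash
python3 bx.py home; python3 - <<'E'
from fit import *
p,d=ctrl.capture("top"); W=world("top",d); t=-.0635
F=np.stack([(W[...,0]-506.5)*np.cos(t)+(W[...,1]+342)*np.sin(t),-(W[...,0]-506.5)*np.sin(t)+(W[...,1]+342)*np.cos(t)],-1)
m=(W[...,2]>48)&(W[...,2]<60)&(abs(F[...,0])<75)&(abs(F[...,1])<75); P=F[m]; print(len(P),np.percentile(P,[1,99],axis=0).round(1) if len(P) else "")
E
```

```text
1209 [[-16.6  12.6]
 [ 58.1  58. ]] ((21.121807098388672, 35.746028900146484), (76.47567749023438, 47.076568603515625), 0.1763027459383011)
[366.69022155 -38.97169871 189.68057018] [ 0.34583911 -0.19639053 -0.26116267]
442 [[-14.1  17.2]
 [ 60.3  62. ]]
```

View pics/home.png

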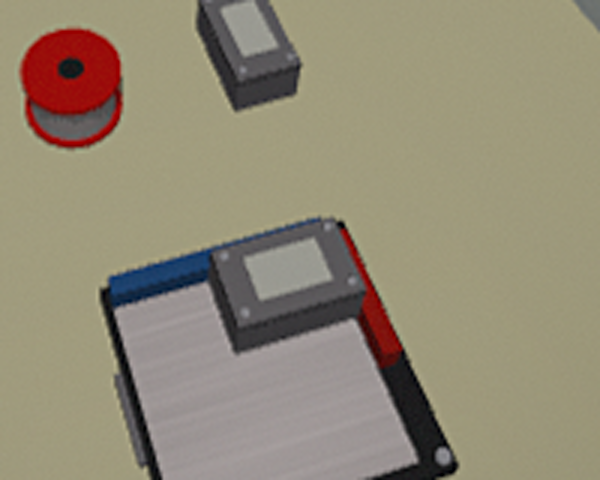

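The enclosure sits in the corner at (290,270), flush with both stops. By depth its centre is (21.1, 35.7), with a rotation of 0.2°. Handing in.

```bash
python3 -c "
from rig import ctrl
print(ctrl.finish_job())"
```

```text
the job is handed in; nothing more can be done
None
```

The heavy enclosure (4 N, found on the second lift) is on the seat, flush with the blue and red stops. The two empty ones are flat on the mat and the job is handed in at about 19 s, though no verdict came back.

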